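# Make up two craft kits at the hall table

### The arm

A 6-joint arm with a two-finger parallel gripper is mounted at the origin on the work surface. World frame = base frame: x ahead of the robot, y to its left, z up, the work surface at z = 0. Lengths are in m, angles in rad, forces in N, time in s.
With the tool pointing down it reaches from about 0.375 to 0.975 m from the base axis. Payload 3.8 kg.
Tool frame: the origin (TCP) lies where the fingers leave the gripper's body, on its centre line; the fingertips stand 73 mm ahead of it and the grasp point (between the pads) lies 54 mm ahead of it (nose_length is the distance from the TCP to the fingertips, in m); z points along the fingers, y is the line along which they close (so a half turn about z gives the same grasp; the last joint's range is limited). The gripper opens to 85 mm and grips with 20 to 120 N. Pads are 22 mm wide; open, the fingers measure 114 mm over their backs; the gripper's body (76 mm by 85 mm) begins 54 mm behind the grasp point. The pads swing forward as they close: fully open they stand 13 mm farther back than shut.
Start: joints at [1.102, 0.264, 1.604, -0, 1.274, -0.037], TCP at [0.282, 0.613, 0.304] pointing down, gripper open.
Joint ranges: [-2.63, 2.63], [-0.94, 2.18], [0.31, 2.57], [-1.31, 4.45], [0, 2.66], [-2.55, 2.55]. Speed limits (rad/s): [2.57, 2.57, 3.14, 3.14, 3.14, 3.14].

### API

Orientations are given as a rotation vector (axis times angle).
In Python, from workcell import read_state, read_camera, calibration, finish_job, look_for, cut_out, tip_of, nose_length gives the robot as it stands.
- The arm moves only by the tool step_arm, never from a script. Its argument "targets" is a list of rows, each a list of 3 entries, a list of its own where there are three numbers: the turn, a rotation vector about the tool's x, y, z in rad, then the shift along the tool's x, y, z in mm, then the finger opening in mm, from 0 to 85.4. In form: [[[ax, ay, az], [x, y, z], grip], ...]. A call has 1 to 5 rows; each row shifts and turns the commanded pose from where the row before left it, along the tool's axes as they then stand; what a row does not reach is not made up. A row lasts 1/12 s, in which the tool goes at most 41.7 mm and 7.16 degrees, less where a joint would pass 70% of its speed; a pose out of reach is approached as far as the arm can. A call with a gripper value outside its range is refused whole. The fingers move at their own pace and stop on an object; "grip_force" is the grip in N (left out, the last holds). Time passes only in rows, so rows that do not move let the fingers close. It gives the time, the measured TCP pose, the force, the opening and the grip force at its end, in the units of the state.
- read_state(): the state, without advancing time (a new reading comes with each control period).
- read_camera(name): name is "side" or "top"; returns the picture (400x640x3 uint8, red, green, blue); there is no depth.
- calibration(name): a dict with "camera_matrix" (3x3 intrinsics, pixels), "R" (3x3) and "t" (3): a world point X has camera coordinates R X + t. Camera axes: x right, y down, z forward; pixel columns grow to the right and rows downward; lengths in m; the calibration is good to about 2 mm. A picture is of the moment at which its call begins. calibration takes no time and is no camera call.
- finish_job(): hands the job in; it is judged then, once.
Trained networks look in the newest picture that a camera, given by its name, has taken for a name from the list of things; names that differ only in an ending like _2 or _b are one class to them, and where a whole thing is asked for, a point or a joint stands for the part that bears it (a point fixed in the world has none). Each returns a list of dicts, best first, with "score" (0 to 1); they miss things now and then, are a little off and sometimes report something else, mostly with a low value. They report only what shows in the picture. A call takes as long as a camera call. They do not tell look-alikes from the thing itself.
- look_for(camera, query): "extent" ([left, top, right, bottom] in pixels, round what is visible of it).
- cut_out(camera, query): "region" (400x640 bool, what is visible of it) and "extent" ([left, top, right, bottom] in pixels, round what is visible of it).
- tip_of(camera, query): "at" ([row, column] in pixels: a listed point, or the origin of a listed thing).
The state is a dict: "time": time; "q": joint angles; "joint_vel": joint speeds; "joint_torque": joint torques, N m; "tool_pos": TCP position; "tcp_rot": TCP orientation; "wrist_force": force on the tool from outside, world axes, zero at the start; "torque": the same for the moment, N m; "width": opening from 0.0 (shut) to 1.0 (fully open); "grip_force": force on a finger pad.
Only numpy, scipy, OpenCV 4.12 (cv2) and the standard library are available. Lean on these libraries where they do the work, as an engineer would, in place of code of your own. Each camera call takes 0.05 s, during which the arm holds its last target. There are 200 camera calls.

### The job

Make up two craft kits from the loose stock on the table: the card kit, in the tray with three compartments, has the small glue stick in the narrow compartment, and the wooden hand stamp and the paper punch in the two wide compartments, one in each. The bead kit, in the tray with two compartments, has the bead jar in the wide compartment and the large glue stick in the narrow one. Set each thing down rather than dropping it; at the end everything stands upright on the floor of its compartment, let go of and at rest, the trays flat on the table, and the water bottle, cups and scissors are left where they are.

Things in the scene. Friction and masses are not known exactly. Their poses are not given: they have to be found in the camera images.
- tray_three: Three-compartment tray: loose low open tray of grey plastic, 0.35 kg, 96 mm (its x) by 236 mm (its y), rim at z = 22 mm, walls and floor 3 mm thick (a 4 mm thin rim lip runs round outside). Origin: centre of its underside; z up. Three compartments in a row along y, each 90 mm long in x and centred at x = 0, parted by dividers 20 mm high: two wide ones of 84 mm centred at y = -73 mm and y = +14 mm, and a narrow one of 56 mm centred at y = +87 mm. Their floor is at z = 3 mm.
- tray_two: Two-compartment tray: the same kind of tray, 96 mm (x) by 169 mm (y), rim at z = 22 mm, walls and floor 3 mm, 0.35 kg, loose. Origin: centre of its underside; z up. Two compartments along y, each 90 mm long in x and centred at x = 0: a wide one of 96 mm centred at y = -33.5 mm and a narrow one of 64 mm centred at y = +49.5 mm, divider 20 mm high. Their floor is at z = 3 mm.
- glue_large: Large glue stick standing on its base: white plastic cylinder with a grey turning base, diameter 30 mm, height 104 mm, about 60 g. Origin: centre of its underside; z is its axis, up.
- glue_small: Small glue stick standing on its base: the same look, diameter 20 mm, height 84 mm, about 30 g; it tips easily. Origin: centre of its underside; z is its axis, up.
- bead_jar: Squat clear jar of wooden and white beads with a metal screw lid, shut: body diameter 51 mm up to 46 mm, lid diameter 54 mm from 46 to 62 mm (its top), about 110 g. Origin: centre of its underside; z up.
- stamp: Wooden hand stamp: block 50 mm (x) by 38 mm (y), 24 mm high with a black rubber face below; on its middle a turned round handle with a knob of diameter 26 mm from 44 mm to the top at 72 mm, neck 18 mm thick below it. About 70 g. Origin: centre of its underside; z up.
- punch: Palm paper punch: boxy white housing on a black base, 56 mm (x) by 44 mm (y), 44 mm high, with a grey push plate 46 by 34 mm on it up to 56 mm (it does not give). About 130 g. Origin: centre of its underside; z up.
- water_bottle: Clear water bottle with a blue band, diameter 65 mm, height 205 mm, standing at the robot's right. To be left alone. Origin: centre of its underside.
- cups: Nest of white foam cups standing mouth up at the robot's left, 87 mm across, 136 mm high. To be left alone. Origin: centre of its underside.
- scissors: Scissors with black handles lying beyond the trays, about 185 mm long and 9 mm high. To be left alone. Origin: at the pivot; x points along the blades.
Mind the look-alikes: they are no part of the job. Leave any red look-alike of the glue_small alone.

How it is judged:
By the outcome, as a careful person would: the job done as asked, in the order asked, and still so for the second after the job is handed in, with the robot touching nothing.
It also fails if it takes over 128 s, if anything falls off the work surface, if the arm or the gripper's body presses on something with over 40 N, if the wrist force passes 120 N, or if a joint passes its speed limit or range.

## Working session

There is one attempt and no reset: what is moved stays moved. The work goes in short steps, Python scripts to look and compute and a tool call to move; the robot and the scene stay as the last step left them, time stands still between calls to the robot, and variables do not carry over. Pictures are saved under pics/ and viewed, at most 14 in all, crops included, and the job is handed in when it is done.

Besides the shell and the picture viewer there is one more tool, called after ">>>" by a JSON object that holds its "fn" and its "kwargs", one argument or row to a line. step_arm: Moves the arm, as the interface text tells. Its arguments: {"type":"object","properties":{"targets":{"type":"array","items":{"type":"array"}},"grip_force":{"type":"number"}},"required":["targets"]}

```bash
ls; mkdir -p pics; python3 - <<'E'
from workcell import *
import cv2
print(read_state())
for c in("top","side"):
    cv2.imwrite(f"pics/{c}0.png",read_camera(c)[:,:,::-1]); print(c,calibration(c))
E
```

```text
pics
{'time': 0.0, 'q': array([ 1.10208362e+00,  2.64766518e-01,  1.60539190e+00, -3.63751520e-05,
        1.27367732e+00, -3.68780713e-02]), 'joint_vel': array([-2.87918769e-04,  1.28129620e-03,  8.25317955e-04, -2.26984974e-03,
       -7.90305694e-05, -1.92950639e-03]), 'joint_torque': array([-6.69016226e-04, -5.15091527e+01, -3.67324305e+01,  9.08064339e-05,
        1.28497003e-02,  2.22126420e-05]), 'tool_pos': array([0.28225215, 0.612527  , 0.30254316]), 'tcp_rot': array([-0.67293614, -3.0681324 ,  0.00342452]), 'wrist_force': array([-0.21672867, -0.70401074,  0.45802079]), 'torque': array([-0.01052417, -0.05215362,  0.04895027]), 'grip_force': 0.0, 'width': 1.0004878942930764}
top {'camera_matrix': array([[441.03340782,   0.        , 318.22294201],
       [  0.        , 441.03340782, 200.510834  ],
       [  0.        ,   0.        ,   1.        ]]), 'R': array([[-0.01966837, -0.99974503, -0.01109192],
       [-0.98357923,  0.02133863, -0.17921092],
       [ 0.17940191,  0.007385  , -0.98374815]]), 't': array([0.01886779, 0.58318525, 1.50185667])}
side {'camera_matrix': array([[445.55549284,   0.        , 312.35095721],
       [  0.        , 445.55549284, 198.8643029 ],
       [  0.        ,   0.        ,   1.        ]]), 'R': array([[ 0.95924611, -0.28254908,  0.00359404],
       [-0.14649157, -0.50813062, -0.84873052],
       [ 0.24163427,  0.81361495, -0.52881338]]), 't': array([-0.5641238 ,  0.11480757,  1.28439234])}
```

View pics/top0.png

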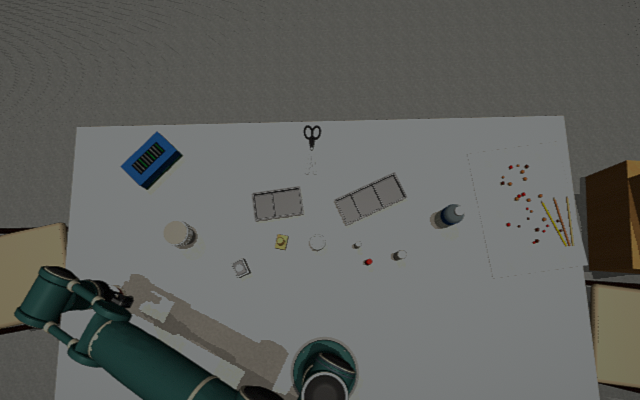

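View pics/side0.png

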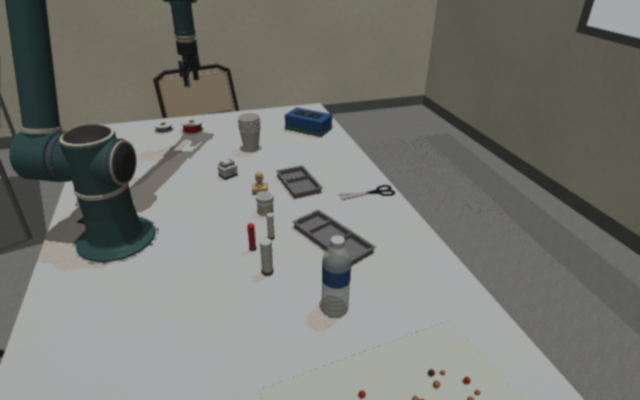

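```bash
cat > h.py <<'E'
import numpy as np, cv2
from workcell import *
from scipy.spatial.transform import Rotation as Ro
def proj(c,X):
    k=calibration(c); p=(np.atleast_2d(X)@k["R"].T+k["t"])@k["camera_matrix"].T
    return p[:,:2]/p[:,2:]
def ray(c,u,v,z):
    "world point at height z seen at column u, row v"
    k=calibration(c); d=k["R"].T@np.linalg.solve(k["camera_matrix"],[u,v,1]); o=-k["R"].T@k["t"]
    return o+d*(z-o[2])/d[2]
E
python3 - <<'E'
from h import *
for n in "tray_three tray_two glue_large glue_small bead_jar stamp punch".split():
    for c in ("top","side"):
        for r in tip_of(c,n)[:3]:
            v,u=r["at"]; print(n,c,round(r["score"],2),"px",int(u),int(v),ray(c,u,v,0).round(3)[:2])
        print("   ext",[(round(r["score"],2),np.round(r["extent"]).astype(int).tolist()) for r in look_for(c,n)[:3]])
E
```

```text
tray_three top 0.7 px 371 197 [ 0.601 -0.188]
   ext [(0.85, [337, 171, 408, 226])]
tray_three side 0.87 px 334 239 [ 0.601 -0.179]
tray_three side 0.3 px 227 172 [0.356 0.312]
   ext [(0.67, [294, 212, 377, 265])]
tray_two top 0.8 px 275 205 [0.578 0.162]
tray_two top 0.47 px 184 233 [0.481 0.492]
tray_two top 0.41 px 238 263 [0.371 0.296]
   ext [(0.84, [252, 186, 303, 223]), (0.39, [278, 234, 288, 251])]
tray_two side 0.83 px 298 184 [0.583 0.155]
   ext [(0.71, [277, 169, 322, 198])]
glue_large top 0.45 px 397 256 [ 0.385 -0.271]
   ext []
glue_large side 0.97 px 269 272 [ 0.393 -0.267]
glue_large side 0.27 px 299 187 [0.584 0.138]
   ext [(0.75, [263, 238, 270, 273])]
glue_small top 0.4 px 356 247 [ 0.42  -0.126]
glue_small top 0.37 px 370 262 [ 0.366 -0.173]
glue_small top 0.35 px 395 258 [ 0.379 -0.264]
   ext []
glue_small side 0.59 px 248 250 [ 0.356 -0.161]
glue_small side 0.54 px 271 237 [ 0.431 -0.119]
glue_small side 0.22 px 262 192 [0.452 0.135]
   ext [(0.64, [268, 211, 275, 240]), (0.61, [247, 221, 256, 251])]
bead_jar top 0.49 px 315 244 [0.432 0.02 ]
bead_jar top 0.22 px 279 240 [0.452 0.149]
   ext [(0.68, [308, 235, 323, 248])]
bead_jar side 0.91 px 267 215 [ 0.442 -0.004]
   ext [(0.73, [258, 191, 274, 217])]
stamp top 0.43 px 277 242 [0.444 0.156]
   ext [(0.55, [275, 232, 289, 247])]
stamp side 0.51 px 260 189 [0.448 0.157]
stamp side 0.29 px 297 185 [0.578 0.148]
   ext [(0.46, [254, 175, 264, 193])]
punch top 0.57 px 238 266 [0.362 0.294]
   ext [(0.51, [230, 257, 249, 278])]
punch side 0.84 px 226 172 [0.352 0.311]
   ext [(0.51, [218, 159, 240, 180])]
```

```bash
python3 - <<'E'
from h import *
a=cv2.imread("pics/top0.png")[165:285,225:415]; b=cv2.imread("pics/side0.png")[150:290,210:390]
a=cv2.resize(a,None,fx=4,fy=4,interpolation=cv2.INTER_CUBIC)[:, :760]
cv2.imwrite("pics/ctop.png",np.clip(a*1.5,0,255))
cv2.imwrite("pics/cside.png",np.clip(cv2.resize(b,None,fx=4,fy=4,interpolation=cv2.INTER_CUBIC)*1.5,0,255))
E
```

```text
[ WARN:0@0.309] global loadsave.cpp:1063 imwrite_ Unsupported depth image for selected encoder is fallbacked to CV_8U.
```

View pics/ctop.png

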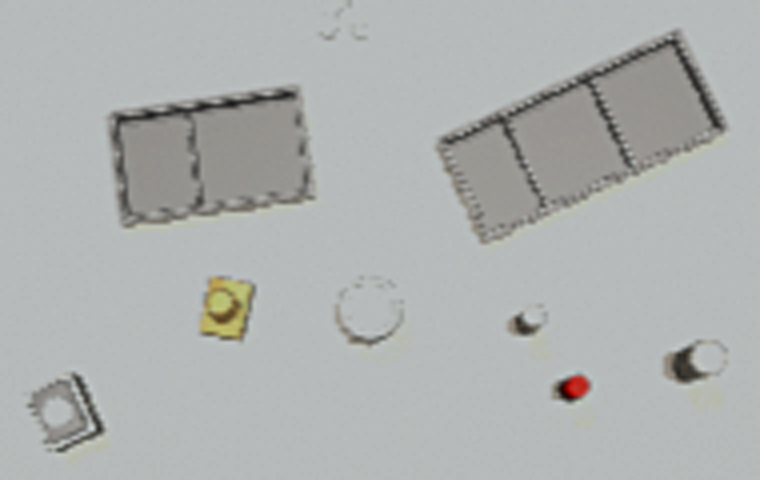

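View pics/cside.png

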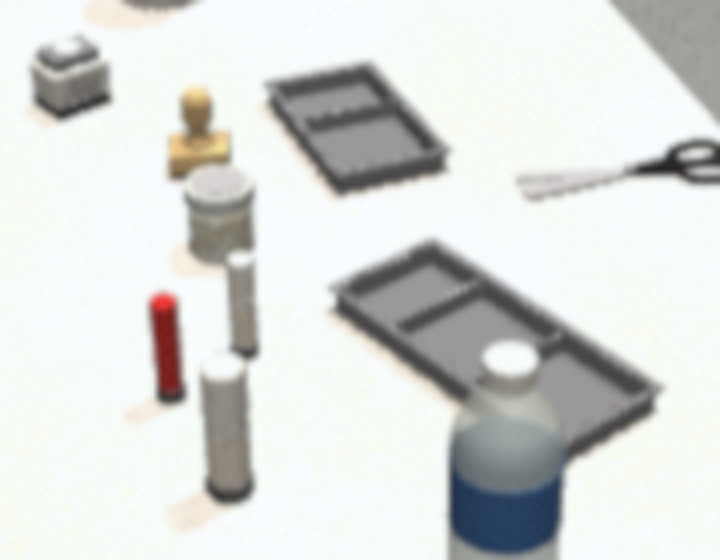

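```bash
cat >> h.py <<'E'
def up(c,p): return (np.array(p)/4+((225,165) if c=="top" else (210,150)))
def tri(obs):
    from scipy.optimize import least_squares
    f=lambda q: np.concatenate([(proj(c,[q[0],q[1],z])[0]-up(c,p)) for c,p,z in obs])
    s=least_squares(f,[.45,0]); return s.x.round(4), s.fun.round(1)
E
python3 - <<'E'
from h import *
O=dict(glue_large=[("top",(709,358),.104),("side",(224,367),.104),("side",(229,492),.004)],
glue_small=[("top",(535,317),.084),("side",(242,258),.084),("side",(246,352),.004)],
jar=[("top",(370,308),.062),("side",(220,187),.062)],
stamp=[("top",(222,303),.062),("side",(197,104),.058)],
punch=[("top",(60,412),.056),("side",(67,50),.056)])
for n,o in O.items(): print(n,*tri(o),"top-only",ray("top",*up("top",o[0][1]),o[0][2]).round(3))
from scipy.optimize import least_squares
for n,L,ps in (("three",244,[(437,142),(681,32),(727,128),(485,243)]),("two",177,[(108,113),(298,87),(315,197),(123,226)])):
    P=np.array([ray("top",*up("top",p),.021)[:2] for p in ps])
    M=np.array([(52,L/2),(52,-L/2),(-52,-L/2),(-52,L/2)])/1000
    f=lambda q:((M@np.array([[np.cos(q[2]),np.sin(q[2])],[-np.sin(q[2]),np.cos(q[2])]])+q[:2])-P).ravel()
    s=least_squares(f,[.6,0,0]); print(n,s.x.round(4),np.degrees(s.x[2]),(s.fun*1000).round(1))
for n in ("punch","stamp","tray_three","tray_two"):
    r=cut_out("top",n)
    if r:
        c=cv2.findContours(r[0]["region"].astype(np.uint8),0,1)[0]; c=max(c,key=cv2.contourArea)
        W=np.array([ray("top",*p[0],.022 if "tray" in n else .03)[:2]*1000 for p in c],np.float32)
        print(n,r[0]["score"],cv2.minAreaRect(W))
print(nose_length())
P=ray("top",*up("top",(75,375)),.044)-ray("top",*up("top",(103,432)),.044);print(P,np.degrees(np.arctan2(P[1],P[0])))
E
```

```text
glue_large [ 0.3872 -0.2697] [ 0.1 -0.5 -0.6  0.3  0.2 -0.3] top-only [ 0.386 -0.269  0.104]
glue_small [ 0.4275 -0.1267] [-0.4 -1.  -0.5  0.6 -0.2  0.2] top-only [ 0.424 -0.128  0.084]
jar [0.4382 0.011 ] [ 0.3 -0.5 -0.5 -0.4] top-only [0.437 0.012 0.062]
stamp [0.4452 0.1416] [-0.6 -0.5 -0.3  1.3] top-only [0.444 0.14  0.062]
punch [0.3549 0.2799] [-0.1 -0.4 -0.4  0.3] top-only [0.354 0.28  0.056]
three [ 0.5909 -0.1819  0.4131] 23.671096585257402 [ 1.5  1.3  2.8  1.9 -2.9 -3.1 -1.5 -0.2]
two [0.5802 0.1528 0.1271] 7.284570298181158 [-0.6  1.3  1.6 -2.2 -0.6 -1.4 -0.5  2.3]
punch 0.51 ((354.180419921875, 280.411865234375), (62.66322708129883, 50.127132415771484), 21.388872146606445)
stamp 0.68 ((443.2352600097656, 140.17189025878906), (40.33617401123047, 49.97980880737305), 75.75579833984375)
tray_three 0.76 ((594.474853515625, -182.07061767578125), (106.32624053955078, 245.79550170898438), 23.954463958740234)
tray_two 0.73 ((584.23876953125, 153.49549865722656), (107.61354064941406, 179.84756469726562), 6.999680042266846)Traceback (most recent call last):
  File "<stdin>", line 20, in <module>
TypeError: 'float' object is not callable
```

```bash
cat >> h.py <<'E'
def to(x,y,z,a):
    "tool shift (mm) to a world TCP target at the present frame, and turn about tool z (deg) for closing axis angle a"
    s=read_state(); R=Ro.from_rotvec(s["tcp_rot"]).as_matrix(); cur=np.degrees(np.arctan2(R[1,1],R[0,1]))
    ar=np.radians(a); d=np.array([x,y,z])-s["tool_pos"]
    F=np.array([[-np.sin(ar),np.cos(ar),0],[np.cos(ar),np.sin(ar),0],[0,0,-1]])
    print("t",s["time"],"pos",s["tool_pos"].round(4),"R3",R[:,2].round(4),"yaw",cur.round(2),"turn z rad",-np.radians(a-cur).round(4),"then shift",(F@d*1000).round(1),"nose",nose_length if not callable(nose_length) else nose_length(),"w",s["width"])
E
python3 - <<'E'
from h import *
to(.426,-.127,.2,23.8)
E
```

```text
t 1.7 pos [0.2825 0.613  0.3039] R3 [-0.e+00 -1.e-04 -1.e+00] yaw 65.26 turn z rad 0.7237 then shift [-735.  -167.3  103.9] nose 0.0726 w 1.0008308628860019
```

>>> {"fn": "step_arm", "kwargs": {
  "targets": [
    [[0,0,0.12],[0,0,0],50],
    [[0,0,0.12],[0,0,0],50],
    [[0,0,0.12],[0,0,0],50],
    [[0,0,0.12],[0,0,0],50],
    [[0,0,0.12],[0,0,0],50]
  ],
  "grip_force": 30
}}

```text
time: 2.12
tool_pos: [0.2825, 0.6131, 0.3039]
tcp_rot: [-1.558, -2.728, -0.0]
wrist_force: [-0.1, 0.9, 0.0]
width: 0.586
grip_force: 0.0
```

>>> {"fn": "step_arm", "kwargs": {
  "targets": [
    [[0,0,0.122],[0,0,0],50],
    [[0,0,0],[-30,-1,0],50],
    [[0,0,0],[-37,-1,0],50],
    [[0,0,0],[-37,-1,0],50],
    [[0,0,0],[-37,-1,0],50]
  ]
}}

```text
time: 2.53
tool_pos: [0.3361, 0.4813, 0.3037]
tcp_rot: [1.712, 2.634, -0.0]
wrist_force: [0.4, -0.3, 0.2]
width: 0.587
grip_force: 0.0
```

>>> {"fn": "step_arm", "kwargs": {
  "targets": [
    [[0,0,0],[-37,-1,0],50],
    [[0,0,0],[-37,-1,0],50],
    [[0,0,0],[-37,-1,0],50],
    [[0,0,0],[-37,-1,0],50],
    [[0,0,0],[-37,-1,0],50]
  ]
}}

```text
time: 2.95
tool_pos: [0.4066, 0.3097, 0.3042]
tcp_rot: [1.713, 2.633, 0.001]
wrist_force: [0.2, 0.0, 0.4]
width: 0.586
grip_force: 0.0
```

>>> {"fn": "step_arm", "kwargs": {
  "targets": [
    [[0,0,0],[-37,-1,0],50],
    [[0,0,0],[-37,-1,0],50],
    [[0,0,0],[-30,-12,8],50],
    [[0,0,0],[-30,-15,10],50],
    [[0,0,0],[-30,-15,10],50]
  ]
}}

```text
time: 3.37
tool_pos: [0.4328, 0.142, 0.2762]
tcp_rot: [1.713, 2.632, 0.002]
wrist_force: [-0.4, 0.2, 0.4]
width: 0.587
grip_force: 0.0
```

>>> {"fn": "step_arm", "kwargs": {
  "targets": [
    [[0,0,0],[-30,-15,10],50],
    [[0,0,0],[-30,-15,10],50],
    [[0,0,0],[-30,-15,10],50],
    [[0,0,0],[-30,-15,10],50],
    [[0,0,0],[-30,-15,10],50]
  ]
}}

```text
time: 3.78
tool_pos: [0.4244, -0.0255, 0.2259]
tcp_rot: [1.713, 2.632, 0.001]
wrist_force: [0.5, 0.1, 0.8]
width: 0.588
grip_force: 0.0
```

```bash
python3 - <<'E'
from h import *
to(.426,-.127,.2,23.8)
E
```

```text
t 3.7833 pos [ 0.4244 -0.0255  0.2259] R3 [ 1.4e-03 -2.0e-04 -1.0e+00] yaw 23.9 turn z rad 0.0018 then shift [-93.5 -39.5  25.9] nose 0.0726 w 0.5884134795119105
```

>>> {"fn": "step_arm", "kwargs": {
  "targets": [
    [[0,0,0],[-31,-13,5],50],
    [[0,0,0],[-31,-13,5],50],
    [[0,0,0],[-32,-14,6],50],
    [[0,0,0],[0,0,0],50]
  ]
}}

```text
time: 4.12
tool_pos: [0.4258, -0.1308, 0.2095]
tcp_rot: [1.719, 2.628, -0.003]
wrist_force: [-0.5, 0.7, 0.3]
width: 0.588
grip_force: 0.0
```

```bash
python3 - <<'E'
from h import *
to(.426,-.127,.114,23.8)
a=read_camera("side")[150:290,210:390]; b=read_camera("top")[195:285,310:430]
cv2.imwrite("pics/s1.png",np.clip(cv2.resize(a[:,:,::-1],None,fx=4,fy=4)*1.4,0,255).astype(np.uint8))
E
```

```text
t 4.1167 pos [ 0.4258 -0.1308  0.2095] R3 [-2.0e-04 -2.5e-03 -1.0e+00] yaw 23.63 turn z rad -0.003 then shift [ 3.4  1.7 95.5] nose 0.0726 w 0.5877277571091948
```

View pics/s1.png

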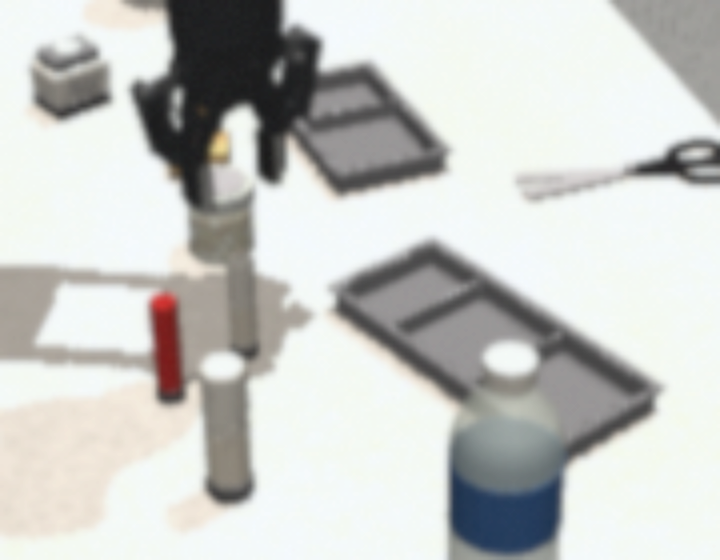

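The open fingers (tips near 200,195 and 270,175 in the crop) straddle the white small glue stick at (242,300). The red look-alike at (167,345) is clear of them. I'm going down.

>>> {"fn": "step_arm", "kwargs": {
  "targets": [
    [[0,0,0.0],[3,2,25],50],
    [[0,0,0],[0,0,30],50],
    [[0,0,0],[0,0,25],50],
    [[0,0,0],[0,0,15],50],
    [[0,0,0],[0,0,0],50]
  ]
}}

```text
time: 4.63
tool_pos: [0.4242, -0.1201, 0.1117]
tcp_rot: [-1.707, -2.629, 0.002]
wrist_force: [-1.3, -0.4, -0.0]
width: 0.583
grip_force: 0.0
```

>>> {"fn": "step_arm", "kwargs": {
  "targets": [
    [[0,0,0],[0,0,0],10],
    [[0,0,0],[0,0,0],10],
    [[0,0,0],[0,0,0],10],
    [[0,0,0],[0,0,0],10],
    [[0,0,0],[0,0,0],10]
  ],
  "grip_force": 30
}}

```text
time: 5.05
tool_pos: [0.4279, -0.1227, 0.1163]
tcp_rot: [1.712, 2.631, 0.001]
wrist_force: [0.2, 1.7, 3.3]
width: 0.225
grip_force: 29.8
```

```bash
python3 - <<'E'
from h import *
to(.5574,-.1024,.20,23.8); print(read_state()["grip_force"])
E
```

```text
t 5.05 pos [ 0.4279 -0.1227  0.1163] R3 [ 2.7e-03 -8.0e-04 -1.0e+00] yaw 23.9 turn z rad 0.0017 then shift [-33.7 126.7 -83.7] nose 0.0726 w 0.22543728059082502
29.785600304603577
```

>>> {"fn": "step_arm", "kwargs": {
  "targets": [
    [[0,0,0],[0,0,0],10],
    [[0,0,0],[0,0,0],10]
  ]
}}

```text
time: 5.22
tool_pos: [0.4279, -0.1228, 0.1162]
tcp_rot: [1.713, 2.631, 0.001]
wrist_force: [0.5, 1.3, 6.0]
width: 0.223
grip_force: 29.9
```

```bash
python3 - <<'E'
from h import *
to(.5574,-.1024,.180,23.8); print(read_state()["wrist_force"])
E
```

```text
t 5.2167 pos [ 0.4279 -0.1228  0.1162] R3 [ 2.6e-03 -5.0e-04 -1.0e+00] yaw 23.87 turn z rad 0.0012 then shift [-33.6 126.8 -63.8] nose 0.0726 w 0.22324370825454146
[0.4663751  1.3451204  5.96730909]
```

>>> {"fn": "step_arm", "kwargs": {
  "targets": [
    [[0,0,0],[0,0,-10],10],
    [[0,0,0],[0,0,-20],10],
    [[0,0,0],[0,0,-20],10],
    [[0,0,0],[0,0,-14],10],
    [[0,0,0],[-4,15,0],10]
  ]
}}

```text
time: 5.63
tool_pos: [0.442, -0.1208, 0.1822]
tcp_rot: [1.713, 2.63, 0.0]
wrist_force: [0.5, 0.1, -0.4]
width: 0.23
grip_force: 29.6
```

>>> {"fn": "step_arm", "kwargs": {
  "targets": [
    [[0,0,0],[-8,30,0],10],
    [[0,0,0],[-8,30,0],10],
    [[0,0,0],[-8,30,0],10],
    [[0,0,0],[-4,15,0],10],
    [[0,0,0],[0,5,0],10]
  ]
}}

```text
time: 6.05
tool_pos: [0.5567, -0.1011, 0.1798]
tcp_rot: [1.711, 2.632, 0.001]
wrist_force: [0.1, -0.5, -1.3]
width: 0.223
grip_force: 29.6
```

>>> {"fn": "step_arm", "kwargs": {
  "targets": [
    [[0,0,0],[0,0,0],10],
    [[0,0,0],[0,0,0],10],
    [[0,0,0],[0,0,0],10]
  ]
}}

```text
time: 6.3
tool_pos: [0.5525, -0.1013, 0.1785]
tcp_rot: [-1.713, -2.632, 0.001]
wrist_force: [0.4, 0.3, -0.6]
width: 0.225
grip_force: 29.6
```

```bash
python3 - <<'E'
from h import *
to(.5574,-.1024,.1195,23.8); print(read_state()["grip_force"])
a=read_camera("side")[120:290,230:430]
cv2.imwrite("pics/s2.png",np.clip(cv2.resize(a[:,:,::-1],None,fx=3.5,fy=3.5)*1.4,0,255).astype(np.uint8))
E
```

```text
t 6.3 pos [ 0.5525 -0.1013  0.1785] R3 [-1.8e-03  2.0e-04 -1.0e+00] yaw 23.88 turn z rad 0.0013 then shift [-3.  4. 59.] nose 0.0726 w 0.22455129123563114
29.603736698627472
```

View pics/s2.png

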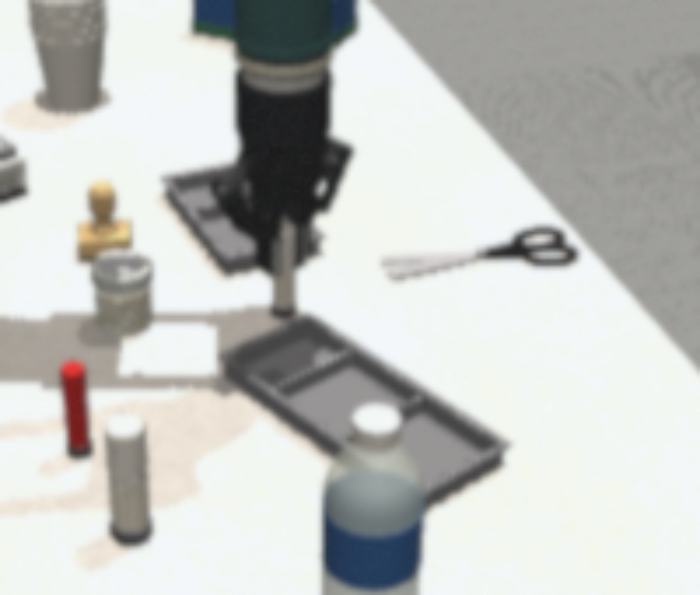

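The stick hangs upright in the fingers, with its base at crop (284,313). The target is the narrow compartment at (290,355). I'll check the offset numerically and go down.

```bash
python3 - <<'E'
from h import *
print(ray("side",284/3.5+230,312/3.5+120,.064))
print((proj("side",[.5574,-.1024,.003])[0]-[230,120])*3.5)
E
```

```text
[ 0.5547002  -0.10004012  0.064     ]
[287.64835896 372.61765052]
```

>>> {"fn": "step_arm", "kwargs": {
  "targets": [
    [[0,0,0],[-3,4,15],10],
    [[0,0,0],[0,0,20],10],
    [[0,0,0],[0,0,15],10],
    [[0,0,0],[0,0,5],10],
    [[0,0,0],[0,0,0],10]
  ]
}}

```text
time: 6.77
tool_pos: [0.5567, -0.1022, 0.1222]
tcp_rot: [-1.712, -2.629, 0.002]
wrist_force: [-0.8, 0.5, -0.5]
width: 0.227
grip_force: 29.6
```

>>> {"fn": "step_arm", "kwargs": {
  "targets": [
    [[0,0,0],[0,0,0],10],
    [[0,0,0],[0,0,0],10],
    [[0,0,0],[0,0,0],10]
  ]
}}

```text
time: 7.02
tool_pos: [0.5597, -0.1026, 0.1253]
tcp_rot: [1.712, 2.631, 0.001]
wrist_force: [-0.4, 0.6, 0.6]
width: 0.223
grip_force: 29.6
```

>>> {"fn": "step_arm", "kwargs": {
  "targets": [
    [[0,0,0],[0,0,2],10],
    [[0,0,0],[0,0,2],10],
    [[0,0,0],[0,0,1],10],
    [[0,0,0],[0,0,0],10]
  ]
}}

```text
time: 7.35
tool_pos: [0.5592, -0.1023, 0.1193]
tcp_rot: [1.713, 2.633, 0.0]
wrist_force: [-0.7, 0.9, 2.1]
width: 0.224
grip_force: 29.7
```

>>> {"fn": "step_arm", "kwargs": {
  "targets": [
    [[0,0,0],[0,0,1],10],
    [[0,0,0],[0,0,0],10],
    [[0,0,0],[0,0,0],10]
  ]
}}

```text
time: 7.6
tool_pos: [0.5593, -0.1024, 0.1193]
tcp_rot: [1.713, 2.633, 0.0]
wrist_force: [-3.5, 0.5, 8.8]
width: 0.224
grip_force: 30.5
```

>>> {"fn": "step_arm", "kwargs": {
  "targets": [
    [[0,0,0],[0,0,1],10],
    [[0,0,0],[0,0,0],10],
    [[0,0,0],[0,0,0],10]
  ]
}}

```text
time: 7.85
tool_pos: [0.5595, -0.1024, 0.1192]
tcp_rot: [1.713, 2.633, 0.0]
wrist_force: [-5.2, 1.5, 13.8]
width: 0.228
grip_force: 31.1
```

>>> {"fn": "step_arm", "kwargs": {
  "targets": [
    [[0,0,0],[0,0,-2],10],
    [[0,0,0],[0,0,0],30],
    [[0,0,0],[0,0,0],40],
    [[0,0,0],[0,0,0],40],
    [[0,0,0],[0,0,0],40]
  ]
}}

```text
time: 8.27
tool_pos: [0.5586, -0.1022, 0.1183]
tcp_rot: [-1.713, -2.633, 0.0]
wrist_force: [-0.0, -0.4, -0.2]
width: 0.472
grip_force: 0.0
```

>>> {"fn": "step_arm", "kwargs": {
  "targets": [
    [[0,0,0],[0,0,-15],40],
    [[0,0,0],[0,0,-25],40],
    [[0,0,0],[0,0,-30],40],
    [[0,0,0],[0,0,-20],40],
    [[0,0,0],[0,0,0],40]
  ]
}}

```text
time: 8.68
tool_pos: [0.5619, -0.103, 0.2141]
tcp_rot: [1.709, 2.626, 0.005]
wrist_force: [1.0, -0.6, 0.0]
width: 0.469
grip_force: 0.0
```

```bash
python3 - <<'E'
from h import *
to(.4445,.141,.20,-14)
E
```

```text
t 8.6833 pos [ 0.5619 -0.103   0.2141] R3 [ 0.0087 -0.002  -1.    ] yaw 23.9 turn z rad 0.6614 then shift [ 208.3 -173.    14.1] nose 0.0726 w 0.46895326205492843
```

>>> {"fn": "step_arm", "kwargs": {
  "targets": [
    [[0,0,0.11],[0,0,0],50],
    [[0,0,0.11],[0,0,0],50],
    [[0,0,0.11],[0,0,0],50],
    [[0,0,0.11],[0,0,0],50],
    [[0,0,0.11],[0,0,0],50]
  ]
}}

```text
time: 9.1
tool_pos: [0.5584, -0.1022, 0.2077]
tcp_rot: [-2.369, -2.062, 0.002]
wrist_force: [1.1, 0.4, 0.1]
width: 0.586
grip_force: 0.0
```

>>> {"fn": "step_arm", "kwargs": {
  "targets": [
    [[0,0,0.11],[0,0,0],50],
    [[0,0,0],[20,-17,1],50],
    [[0,0,0],[29,-24,1],50],
    [[0,0,0],[29,-24,1],50],
    [[0,0,0],[29,-24,1],50]
  ]
}}

```text
time: 9.52
tool_pos: [0.497, 0.0238, 0.2037]
tcp_rot: [-2.475, -1.933, 0.002]
wrist_force: [-0.3, -0.3, 0.1]
width: 0.586
grip_force: 0.0
```

>>> {"fn": "step_arm", "kwargs": {
  "targets": [
    [[0,0,0],[29,-24,2],50],
    [[0,0,0],[29,-24,2],50],
    [[0,0,0],[29,-24,2],50],
    [[0,0,0],[14,-12,2],50],
    [[0,0,0],[0,0,0],50]
  ]
}}

```text
time: 9.93
tool_pos: [0.4384, 0.1437, 0.1953]
tcp_rot: [-2.469, -1.939, 0.003]
wrist_force: [-0.1, -0.9, 0.3]
width: 0.586
grip_force: 0.0
```

>>> {"fn": "step_arm", "kwargs": {
  "targets": [
    [[0,0,0],[0,0,0],50],
    [[0,0,0],[0,0,0],50]
  ]
}}

```text
time: 10.1
tool_pos: [0.4412, 0.1408, 0.1965]
tcp_rot: [2.474, 1.936, -0.001]
wrist_force: [0.6, 0.6, -0.2]
width: 0.59
grip_force: 0.0
```

```bash
python3 - <<'E'
from h import *
to(.4445,.141,.11,-14)
E
```

```text
t 10.1 pos [0.4412 0.1408 0.1965] R3 [-3.e-04 -6.e-04 -1.e+00] yaw -13.9 turn z rad 0.0018 then shift [ 1.   3.2 86.5] nose 0.0726 w 0.5903332265608187
```

>>> {"fn": "step_arm", "kwargs": {
  "targets": [
    [[0,0,0],[1,3,20],50],
    [[0,0,0],[0,0,27],50],
    [[0,0,0],[0,0,25],50],
    [[0,0,0],[0,0,14],50],
    [[0,0,0],[0,0,0],50]
  ]
}}

```text
time: 10.52
tool_pos: [0.4422, 0.1394, 0.1074]
tcp_rot: [-2.474, -1.931, 0.011]
wrist_force: [-0.3, -0.6, -0.6]
width: 0.589
grip_force: 0.0
```

>>> {"fn": "step_arm", "kwargs": {
  "targets": [
    [[0,0,0],[0,0,0],50],
    [[0,0,0],[0,0,0],15],
    [[0,0,0],[0,0,0],15],
    [[0,0,0],[0,0,0],15],
    [[0,0,0],[0,0,0],15]
  ],
  "grip_force": 40
}}

```text
time: 10.93
tool_pos: [0.4455, 0.1415, 0.1123]
tcp_rot: [2.473, 1.935, 0.004]
wrist_force: [0.9, -0.6, 2.5]
width: 0.293
grip_force: 39.5
```

>>> {"fn": "step_arm", "kwargs": {
  "targets": [
    [[0,0,0],[0,0,0],15],
    [[0,0,0],[0,0,0],15]
  ]
}}

```text
time: 11.1
tool_pos: [0.4454, 0.1417, 0.1123]
tcp_rot: [2.473, 1.935, 0.004]
wrist_force: [0.3, -2.4, 5.7]
width: 0.291
grip_force: 39.7
```

```bash
python3 - <<'E'
from h import *
to(.5869,-.1692,.20,23.8)
E
```

```text
t 11.1 pos [0.4454 0.1417 0.1123] R3 [ 3.1e-03  3.0e-04 -1.0e+00] yaw -13.9 turn z rad -0.658 then shift [-341.5    4.   -87.7] nose 0.0726 w 0.2906983166420309
```

>>> {"fn": "step_arm", "kwargs": {
  "targets": [
    [[0,0,0],[0,0,-12],15],
    [[0,0,0],[0,0,-30],15],
    [[0,0,0],[0,0,-30],15],
    [[0,0,0],[0,0,-30],15],
    [[0,0,0],[0,0,-15],15]
  ]
}}

```text
time: 11.52
tool_pos: [0.4453, 0.142, 0.2315]
tcp_rot: [2.473, 1.935, 0.007]
wrist_force: [1.2, 0.4, 0.0]
width: 0.296
grip_force: 39.6
```

>>> {"fn": "step_arm", "kwargs": {
  "targets": [
    [[0,0,-0.09],[0,0,0],15],
    [[0,0,-0.11],[0,0,0],15],
    [[0,0,-0.11],[0,0,0],15],
    [[0,0,-0.11],[0,0,0],15],
    [[0,0,-0.11],[0,0,0],15]
  ]
}}

```text
time: 11.93
tool_pos: [0.4435, 0.1416, 0.2275]
tcp_rot: [-1.873, -2.521, 0.001]
wrist_force: [0.2, 0.3, 0.2]
width: 0.291
grip_force: 39.5
```

>>> {"fn": "step_arm", "kwargs": {
  "targets": [
    [[0,0,-0.1],[0,0,0],15],
    [[0,0,-0.03],[0,0,0],15],
    [[0,0,0],[-20,0,0],15],
    [[0,0,0],[-30,1,0],15],
    [[0,0,0],[-30,0,0],15]
  ]
}}

```text
time: 12.35
tool_pos: [0.4772, 0.0687, 0.2276]
tcp_rot: [-1.71, -2.635, 0.0]
wrist_force: [0.3, -0.3, -0.7]
width: 0.294
grip_force: 39.5
```

>>> {"fn": "step_arm", "kwargs": {
  "targets": [
    [[0,0,0],[-30,1,0],15],
    [[0,0,0],[-30,0,0],15],
    [[0,0,0],[-30,1,0],15],
    [[0,0,0],[-30,0,0],15],
    [[0,0,0],[-30,1,0],15]
  ]
}}

```text
time: 12.77
tool_pos: [0.5408, -0.0683, 0.2274]
tcp_rot: [-1.713, -2.632, 0.0]
wrist_force: [0.2, 0.3, -0.2]
width: 0.289
grip_force: 39.6
```

>>> {"fn": "step_arm", "kwargs": {
  "targets": [
    [[0,0,0],[-30,0,0],15],
    [[0,0,0],[-30,0,0],15],
    [[0,0,0],[-30,0,0],15],
    [[0,0,0],[-20,0,0],15],
    [[0,0,0],[0,0,0],15]
  ]
}}

```text
time: 13.18
tool_pos: [0.5867, -0.1711, 0.2276]
tcp_rot: [1.716, 2.63, -0.001]
wrist_force: [1.1, 0.2, -0.5]
width: 0.288
grip_force: 39.6
```

>>> {"fn": "step_arm", "kwargs": {
  "targets": [
    [[0,0,0],[0,0,0],15],
    [[0,0,0],[0,0,0],15]
  ]
}}

```text
time: 13.35
tool_pos: [0.5849, -0.1671, 0.2271]
tcp_rot: [-1.713, -2.631, -0.0]
wrist_force: [0.4, 0.5, -0.1]
width: 0.292
grip_force: 39.6
```

```bash
python3 - <<'E'
from h import *
to(.5869,-.1692,.1153,23.8)
a=read_camera("side")[120:290,230:430]
cv2.imwrite("pics/s3.png",np.clip(cv2.resize(a[:,:,::-1],None,fx=3.5,fy=3.5)*1.4,0,255).astype(np.uint8))
E
```

```text
t 13.35 pos [ 0.5849 -0.1671  0.2271] R3 [-0.0017  0.0011 -1.    ] yaw 23.88 turn z rad 0.0014 then shift [ -2.7   1.  111.8] nose 0.0726 w 0.29204143671995536
```

View pics/s3.png

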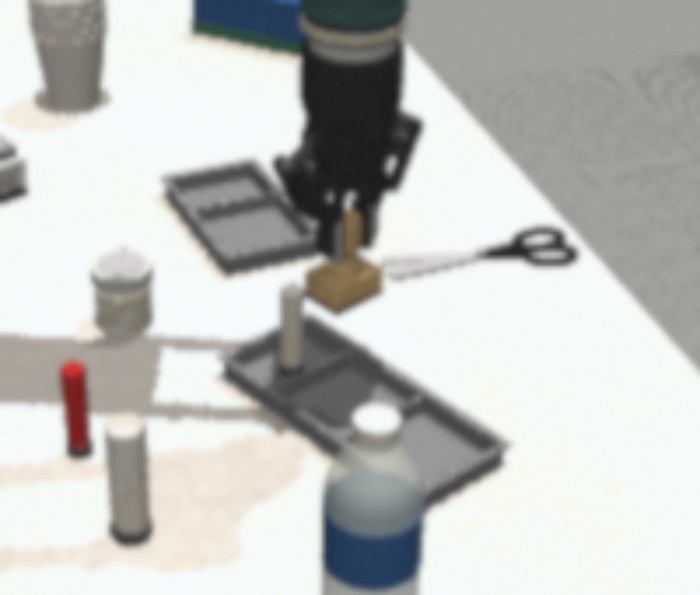

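The small glue stick stands upright in the narrow compartment at (291,370). The stamp hangs level above the middle compartment, with its block at (343,285). I'm lowering it.

>>> {"fn": "step_arm", "kwargs": {
  "targets": [
    [[0,0,0],[-3,1,15],15],
    [[0,0,0],[0,0,30],15],
    [[0,0,0],[0,0,30],15],
    [[0,0,0],[0,0,22],15],
    [[0,0,0],[0,0,8],15]
  ]
}}

```text
time: 13.82
tool_pos: [0.5845, -0.1678, 0.1187]
tcp_rot: [-1.707, -2.628, 0.003]
wrist_force: [0.2, 1.1, -1.1]
width: 0.291
grip_force: 39.6
```

>>> {"fn": "step_arm", "kwargs": {
  "targets": [
    [[0,0,0],[0,0,0],15],
    [[0,0,0],[0,0,0],15],
    [[0,0,0],[0,0,2],15],
    [[0,0,0],[0,0,1],15],
    [[0,0,0],[0,0,0],15]
  ]
}}

```text
time: 14.23
tool_pos: [0.5887, -0.1704, 0.1215]
tcp_rot: [1.712, 2.631, 0.001]
wrist_force: [-0.6, 1.1, -1.3]
width: 0.293
grip_force: 39.6
```

>>> {"fn": "step_arm", "kwargs": {
  "targets": [
    [[0,0,0],[0,0,1],15],
    [[0,0,0],[0,0,0],15],
    [[0,0,0],[0,0,0],15]
  ]
}}

```text
time: 14.48
tool_pos: [0.5878, -0.1702, 0.1192]
tcp_rot: [1.713, 2.633, 0.0]
wrist_force: [1.0, 0.2, -1.2]
width: 0.294
grip_force: 39.6
```

>>> {"fn": "step_arm", "kwargs": {
  "targets": [
    [[0,0,0],[0,0,1],15],
    [[0,0,0],[0,0,0],15],
    [[0,0,0],[0,0,0],15]
  ]
}}

```text
time: 14.73
tool_pos: [0.5875, -0.1701, 0.1177]
tcp_rot: [-1.713, -2.633, 0.0]
wrist_force: [-0.0, -0.6, -0.9]
width: 0.291
grip_force: 39.6
```

>>> {"fn": "step_arm", "kwargs": {
  "targets": [
    [[0,0,0],[0,0,1],15],
    [[0,0,0],[0,0,1],15],
    [[0,0,0],[0,0,0],15],
    [[0,0,0],[0,0,0],15]
  ]
}}

```text
time: 15.07
tool_pos: [0.5876, -0.1701, 0.1157]
tcp_rot: [-1.713, -2.633, 0.0]
wrist_force: [0.5, -0.7, -0.3]
width: 0.296
grip_force: 39.6
```

>>> {"fn": "step_arm", "kwargs": {
  "targets": [
    [[0,0,0],[0,0,1],15],
    [[0,0,0],[0,0,0],15],
    [[0,0,0],[0,0,0],15]
  ]
}}

```text
time: 15.32
tool_pos: [0.5878, -0.1702, 0.1154]
tcp_rot: [1.713, 2.633, -0.0]
wrist_force: [-2.2, 0.3, 3.7]
width: 0.292
grip_force: 39.9
```

>>> {"fn": "step_arm", "kwargs": {
  "targets": [
    [[0,0,0],[0,0,-1],15],
    [[0,0,0],[0,0,0],35],
    [[0,0,0],[0,0,0],45],
    [[0,0,0],[0,0,0],45],
    [[0,0,0],[0,0,0],45]
  ]
}}

```text
time: 15.73
tool_pos: [0.5877, -0.1701, 0.1157]
tcp_rot: [-1.713, -2.633, 0.0]
wrist_force: [-0.4, 0.8, 0.1]
width: 0.53
grip_force: 0.0
```

>>> {"fn": "step_arm", "kwargs": {
  "targets": [
    [[0,0,0],[0,0,-15],45],
    [[0,0,0],[0,0,-25],45],
    [[0,0,0],[0,0,-30],45],
    [[0,0,0],[0,0,-25],45],
    [[0,0,0],[0,0,-5],45]
  ]
}}

```text
time: 16.15
tool_pos: [0.5904, -0.171, 0.2214]
tcp_rot: [1.709, 2.626, 0.003]
wrist_force: [0.6, 0.5, 1.7]
width: 0.525
grip_force: 0.0
```

```bash
python3 - <<'E'
from h import *
to(.3545,.280,.18,23.8)
E
```

```text
t 16.15 pos [ 0.5904 -0.171   0.2214] R3 [ 0.0083 -0.0028 -1.    ] yaw 23.89 turn z rad 0.0016 then shift [507.8 -33.8  41.4] nose 0.0726 w 0.5247108738343815
```

>>> {"fn": "step_arm", "kwargs": {
  "targets": [
    [[0,0,0],[20,-2,0],80],
    [[0,0,0],[37,-2,0],80],
    [[0,0,0],[37,-2,0],80],
    [[0,0,0],[37,-2,0],80],
    [[0,0,0],[37,-2,0],80]
  ]
}}

```text
time: 16.57
tool_pos: [0.5091, -0.0195, 0.2149]
tcp_rot: [-1.714, -2.632, 0.001]
wrist_force: [0.7, 0.1, 0.4]
width: 0.933
grip_force: 0.0
```

>>> {"fn": "step_arm", "kwargs": {
  "targets": [
    [[0,0,0],[37,-2,0],80],
    [[0,0,0],[37,-2,0],80],
    [[0,0,0],[37,-2,0],80],
    [[0,0,0],[37,-2,0],80],
    [[0,0,0],[37,-2,0],80]
  ]
}}

```text
time: 16.98
tool_pos: [0.4249, 0.1457, 0.2152]
tcp_rot: [-1.714, -2.633, 0.0]
wrist_force: [1.0, -0.2, 0.3]
width: 0.939
grip_force: 0.0
```

>>> {"fn": "step_arm", "kwargs": {
  "targets": [
    [[0,0,0],[37,-2,4],80],
    [[0,0,0],[37,-3,8],80],
    [[0,0,0],[37,-3,10],80],
    [[0,0,0],[30,-3,10],80],
    [[0,0,0],[12,-1,3],80]
  ]
}}

```text
time: 17.4
tool_pos: [0.3505, 0.2814, 0.1788]
tcp_rot: [-1.709, -2.634, 0.003]
wrist_force: [-0.2, -0.3, -0.4]
width: 0.935
grip_force: 0.0
```

>>> {"fn": "step_arm", "kwargs": {
  "targets": [
    [[0,0,0],[0,0,0],80],
    [[0,0,0],[0,0,0],80],
    [[0,0,0],[0,0,0],80]
  ]
}}

```text
time: 17.65
tool_pos: [0.3537, 0.2791, 0.1808]
tcp_rot: [1.713, 2.633, -0.001]
wrist_force: [0.4, 0.8, 0.4]
width: 0.934
grip_force: 0.0
```

```bash
python3 - <<'E'
from h import *
to(.3545,.280,.095,23.8)
a=read_camera("side")[100:240,180:360]
cv2.imwrite("pics/s4.png",np.clip(cv2.resize(a[:,:,::-1],None,fx=4,fy=4)*1.4,0,255).astype(np.uint8))
E
```

```text
t 17.65 pos [0.3537 0.2791 0.1808] R3 [ 1.e-04 -5.e-04 -1.e+00] yaw 23.9 turn z rad 0.0017 then shift [ 0.5  1.1 85.8] nose 0.0726 w 0.93449916212457
```

View pics/s4.png

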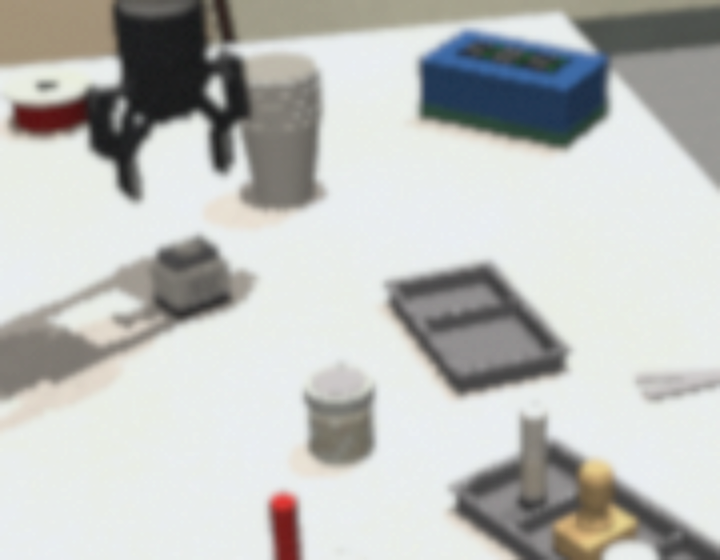

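The stamp (595,530) and small glue stick (533,455) stand in their compartments. The fingers are open over the punch at (190,275), whose base corners are near (155,297), (183,318) and (238,292). I'll use those corners to check its yaw.

```bash
python3 - <<'E'
from h import *
P=[ray("side",u/4+180,v/4+100,0)[:2] for u,v in((155,297),(183,318),(238,292))]
for a,b in((0,1),(1,2)):
    d=P[b]-P[a];print(np.linalg.norm(d),np.degrees(np.arctan2(d[1],d[0])))
for yaw in (18,23.8,30):
  c,s=np.cos(np.radians(yaw)),np.sin(np.radians(yaw))
  X=[[.3545+c*x-s*y,.28+s*x+c*y,0] for x,y in((-.028,.022),(-.028,-.022),(.028,-.022),(.028,.022))]
  print(yaw,((proj("side",X)-[180,100])*4).round().tolist())
E
```

```text
0.049808207557585936 -66.92346812561296
0.0640908565241265 32.57803615741061
18 [[152.0, 306.0], [173.0, 326.0], [231.0, 308.0], [209.0, 289.0]]
23.8 [[151.0, 307.0], [177.0, 326.0], [231.0, 306.0], [205.0, 288.0]]
30 [[151.0, 310.0], [181.0, 326.0], [231.0, 304.0], [201.0, 288.0]]
```

>>> {"fn": "step_arm", "kwargs": {
  "targets": [
    [[0,0,-0.04],[0,0,0],80],
    [[0,0,0],[2,3,20],80],
    [[0,0,0],[0,0,28],80],
    [[0,0,0],[0,0,24],80],
    [[0,0,0],[0,0,13],80]
  ]
}}

```text
time: 18.12
tool_pos: [0.3551, 0.2808, 0.0939]
tcp_rot: [-1.663, -2.664, 0.004]
wrist_force: [-0.5, -0.6, 0.5]
width: 0.936
grip_force: 0.0
```

>>> {"fn": "step_arm", "kwargs": {
  "targets": [
    [[0,0,0],[0,0,0],80],
    [[0,0,0],[0,0,0],80],
    [[0,0,0],[0,0,0],65],
    [[0,0,0],[0,0,0],55],
    [[0,0,0],[0,0,0],45]
  ],
  "grip_force": 45
}}

```text
time: 18.53
tool_pos: [0.3568, 0.2834, 0.0978]
tcp_rot: [1.66, 2.665, 0.006]
wrist_force: [1.6, 0.1, 4.1]
width: 0.642
grip_force: 48.5
```

>>> {"fn": "step_arm", "kwargs": {
  "targets": [
    [[0,0,0],[0,0,0],45],
    [[0,0,0],[0,0,0],45],
    [[0,0,0],[0,0,0],45]
  ]
}}

```text
time: 18.78
tool_pos: [0.3568, 0.2835, 0.0978]
tcp_rot: [1.659, 2.665, 0.005]
wrist_force: [2.0, -1.1, 6.6]
width: 0.641
grip_force: 48.7
```

```bash
python3 - <<'E'
from h import *
to(.622,-.2488,.19,23.8)
E
```

```text
t 18.7833 pos [0.3568 0.2835 0.0978] R3 [ 0.0034  0.0018 -1.    ] yaw 26.2 turn z rad 0.0419 then shift [-594.    27.8  -92.2] nose 0.0726 w 0.6406984100608877
```

>>> {"fn": "step_arm", "kwargs": {
  "targets": [
    [[0,0,0],[0,0,-12],45],
    [[0,0,0],[0,0,-30],45],
    [[0,0,0],[0,0,-32],45],
    [[0,0,0],[0,0,-30],45],
    [[0,0,0.042],[0,0,-16],45]
  ]
}}

```text
time: 19.2
tool_pos: [0.3565, 0.2836, 0.22]
tcp_rot: [1.715, 2.63, 0.008]
wrist_force: [0.7, 1.2, -1.4]
width: 0.64
grip_force: 48.1
```

>>> {"fn": "step_arm", "kwargs": {
  "targets": [
    [[0,0,0],[0,0,0],45],
    [[0,0,0],[-20,1,0],45],
    [[0,0,0],[-30,2,0],45],
    [[0,0,0],[-36,2,0],45],
    [[0,0,0],[-36,2,0],45]
  ]
}}

```text
time: 19.62
tool_pos: [0.4103, 0.1728, 0.2147]
tcp_rot: [-1.711, -2.633, 0.002]
wrist_force: [0.1, 0.3, -0.9]
width: 0.643
grip_force: 48.1
```

>>> {"fn": "step_arm", "kwargs": {
  "targets": [
    [[0,0,0],[-36,2,0],45],
    [[0,0,0],[-36,2,0],45],
    [[0,0,0],[-36,2,0],45],
    [[0,0,0],[-36,2,0],45],
    [[0,0,0],[-36,2,0],45]
  ]
}}

```text
time: 20.03
tool_pos: [0.4921, 0.0115, 0.2144]
tcp_rot: [-1.714, -2.631, 0.001]
wrist_force: [1.1, 0.3, -1.9]
width: 0.641
grip_force: 48.1
```

>>> {"fn": "step_arm", "kwargs": {
  "targets": [
    [[0,0,0],[-36,2,0],45],
    [[0,0,0],[-36,2,0],45],
    [[0,0,0],[-36,2,0],45],
    [[0,0,0],[-36,1,0],45],
    [[0,0,0],[-36,1,0],45]
  ]
}}

```text
time: 20.45
tool_pos: [0.5721, -0.1498, 0.214]
tcp_rot: [-1.714, -2.63, 0.001]
wrist_force: [0.5, 1.2, -0.8]
width: 0.642
grip_force: 48.1
```

>>> {"fn": "step_arm", "kwargs": {
  "targets": [
    [[0,0,0],[-36,1,0],45],
    [[0,0,0],[-28,1,0],45],
    [[0,0,0],[-12,0,0],45],
    [[0,0,0],[0,0,0],45],
    [[0,0,0],[0,0,0],45]
  ]
}}

```text
time: 20.87
tool_pos: [0.6041, -0.2168, 0.2142]
tcp_rot: [-1.715, -2.628, 0.0]
wrist_force: [-0.4, -0.0, -1.6]
width: 0.645
grip_force: 48.1
```

```bash
python3 - <<'E'
from h import *
to(.622,-.2488,.1008,23.8)
a=read_camera("side")[130:280,250:430]
cv2.imwrite("pics/s5.png",np.clip(cv2.resize(a[:,:,::-1],None,fx=4,fy=4)*1.4,0,255).astype(np.uint8))
E
```

```text
t 20.8667 pos [ 0.6041 -0.2168  0.2142] R3 [-0.0027  0.0017 -1.    ] yaw 23.74 turn z rad -0.0011 then shift [-36.5   3.5 113.4] nose 0.0726 w 0.6447694579661032
```

View pics/s5.png

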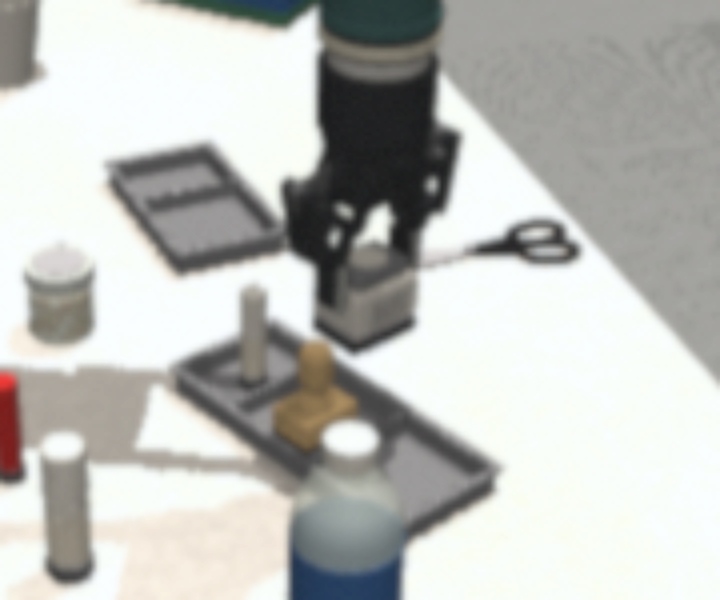

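The punch is held level, with its base at (365,335). It needs 36 mm more to be over the empty far compartment at (430,475). The stamp and small glue stick are undisturbed.

>>> {"fn": "step_arm", "kwargs": {
  "targets": [
    [[0,0,0],[-15,1,0],45],
    [[0,0,0],[-15,1,0],45],
    [[0,0,0],[-6,1,0],45],
    [[0,0,0],[0,0,0],45],
    [[0,0,0],[0,0,0],45]
  ]
}}

```text
time: 21.33
tool_pos: [0.6218, -0.2476, 0.2156]
tcp_rot: [-1.715, -2.631, -0.0]
wrist_force: [0.3, 0.1, -1.8]
width: 0.645
grip_force: 48.1
```

>>> {"fn": "step_arm", "kwargs": {
  "targets": [
    [[0,0,0],[0,0,15],45],
    [[0,0,0],[0,0,30],45],
    [[0,0,0],[0,0,30],45],
    [[0,0,0],[0,0,20],45],
    [[0,0,0],[0,0,8],45]
  ]
}}

```text
time: 21.75
tool_pos: [0.6192, -0.2464, 0.1086]
tcp_rot: [-1.711, -2.626, 0.001]
wrist_force: [-0.5, 0.6, -1.5]
width: 0.642
grip_force: 48.0
```

>>> {"fn": "step_arm", "kwargs": {
  "targets": [
    [[0,0,0],[0,0,2],45],
    [[0,0,0],[0,0,0],45],
    [[0,0,0],[0,0,0],45],
    [[0,0,0],[0,0,0],45]
  ]
}}

```text
time: 22.08
tool_pos: [0.6236, -0.2492, 0.1133]
tcp_rot: [1.714, 2.628, 0.001]
wrist_force: [-0.1, 0.0, -0.5]
width: 0.643
grip_force: 48.0
```

```bash
python3 - <<'E'
from h import *
to(.622,-.2488,.1008,23.8)
E
```

```text
t 22.0833 pos [ 0.6236 -0.2492  0.1133] R3 [ 0.0035 -0.0015 -1.    ] yaw 23.79 turn z rad -0.0002 then shift [ 1.  -1.3 12.5] nose 0.0726 w 0.6427061632728653
```

>>> {"fn": "step_arm", "kwargs": {
  "targets": [
    [[0,0,0],[0,-1,4],45],
    [[0,0,0],[0,0,3],45],
    [[0,0,0],[0,0,2],45],
    [[0,0,0],[0,0,1],45],
    [[0,0,0],[0,0,1],45]
  ]
}}

```text
time: 22.5
tool_pos: [0.6212, -0.2493, 0.1009]
tcp_rot: [-1.716, -2.631, 0.0]
wrist_force: [-5.4, 1.8, 11.3]
width: 0.638
grip_force: 49.4
```

>>> {"fn": "step_arm", "kwargs": {
  "targets": [
    [[0,0,0],[0,0,0],45],
    [[0,0,0],[0,0,1],45],
    [[0,0,0],[0,0,0],45],
    [[0,0,0],[0,0,0],45]
  ]
}}

```text
time: 22.83
tool_pos: [0.6212, -0.2493, 0.1009]
tcp_rot: [-1.716, -2.631, 0.0]
wrist_force: [-4.8, 1.1, 9.6]
width: 0.645
grip_force: 49.3
```

>>> {"fn": "step_arm", "kwargs": {
  "targets": [
    [[0,0,0],[0,0,1],45],
    [[0,0,0],[0,0,0],45],
    [[0,0,0],[0,0,0],45]
  ]
}}

```text
time: 23.08
tool_pos: [0.6212, -0.2493, 0.1009]
tcp_rot: [-1.716, -2.631, 0.0]
wrist_force: [-8.1, 3.1, 15.2]
width: 0.643
grip_force: 49.9
```

>>> {"fn": "step_arm", "kwargs": {
  "targets": [
    [[0,0,0],[0,0,-2],45],
    [[0,0,0],[0,0,0],62],
    [[0,0,0],[0,0,0],70],
    [[0,0,0],[0,0,0],70],
    [[0,0,0],[0,0,0],70]
  ]
}}

```text
time: 23.5
tool_pos: [0.6212, -0.2492, 0.0994]
tcp_rot: [-1.716, -2.631, 0.0]
wrist_force: [0.0, 0.2, -0.8]
width: 0.821
grip_force: 0.0
```

>>> {"fn": "step_arm", "kwargs": {
  "targets": [
    [[0,0,0],[0,0,-15],70],
    [[0,0,0],[0,0,-30],70],
    [[0,0,0],[0,0,-35],70],
    [[0,0,0],[0,0,-30],70],
    [[0,0,0],[0,0,-5],70]
  ]
}}

```text
time: 23.92
tool_pos: [0.6247, -0.2507, 0.2235]
tcp_rot: [1.71, 2.622, 0.003]
wrist_force: [2.1, -0.1, 0.6]
width: 0.819
grip_force: 0.0
```

>>> {"fn": "step_arm", "kwargs": {
  "targets": [
    [[0,0,0.1],[0,0,0],80],
    [[0,0,0.1],[0,0,0],80],
    [[0,0,0.09],[0,0,0],80],
    [[0,0,0],[0,0,0],80]
  ]
}}

```text
time: 24.25
tool_pos: [0.6214, -0.2492, 0.2157]
tcp_rot: [2.081, 2.353, 0.0]
wrist_force: [0.0, -0.1, 0.5]
width: 0.938
grip_force: 0.0
```

```bash
python3 - <<'E'
from h import *
to(.4375,.0115,.17,7.1)
E
```

```text
t 24.25 pos [ 0.6214 -0.2492  0.2157] R3 [ 6.e-04 -3.e-04 -1.e+00] yaw 7.04 turn z rad -0.0011 then shift [ 281.5 -150.2   45.7] nose 0.0726 w 0.9380077619553363
```

>>> {"fn": "step_arm", "kwargs": {
  "targets": [
    [[0,0,0],[16,-9,0],80],
    [[0,0,0],[31,-17,0],80],
    [[0,0,0],[31,-17,0],80],
    [[0,0,0],[31,-17,0],80],
    [[0,0,0],[31,-17,0],80]
  ]
}}

```text
time: 24.67
tool_pos: [0.5264, -0.1189, 0.215]
tcp_rot: [-2.076, -2.358, -0.0]
wrist_force: [-0.1, 0.5, 0.4]
width: 0.937
grip_force: 0.0
```

>>> {"fn": "step_arm", "kwargs": {
  "targets": [
    [[0,0,0],[31,-17,0],80],
    [[0,0,0],[31,-17,0],80],
    [[0,0,0],[31,-16,10],80],
    [[0,0,0],[31,-16,20],80],
    [[0,0,0],[17,-7,15],80]
  ]
}}

```text
time: 25.08
tool_pos: [0.4349, 0.013, 0.1694]
tcp_rot: [-2.073, -2.359, -0.0]
wrist_force: [-0.5, 1.0, -0.6]
width: 0.939
grip_force: 0.0
```

>>> {"fn": "step_arm", "kwargs": {
  "targets": [
    [[0,0,0],[0,0,0],80],
    [[0,0,0],[0,0,0],80],
    [[0,0,0],[0,0,0],80]
  ]
}}

```text
time: 25.33
tool_pos: [0.4386, 0.0106, 0.1709]
tcp_rot: [2.075, 2.356, 0.002]
wrist_force: [1.4, -0.4, 1.1]
width: 0.936
grip_force: 0.0
```

```bash
python3 - <<'E'
from h import *
to(.4375,.0115,.107,7.1)
E
```

```text
t 25.3333 pos [0.4386 0.0106 0.1709] R3 [ 2.2e-03 -5.0e-04 -1.0e+00] yaw 7.26 turn z rad 0.0028 then shift [ 1.1 -1.  63.9] nose 0.0726 w 0.9359282880063907
```

>>> {"fn": "step_arm", "kwargs": {
  "targets": [
    [[0,0,0],[1,-1,15],80],
    [[0,0,0],[0,0,22],80],
    [[0,0,0],[0,0,17],80],
    [[0,0,0],[0,0,9],80],
    [[0,0,0],[0,0,0],80]
  ]
}}

```text
time: 25.75
tool_pos: [0.4362, 0.0109, 0.1058]
tcp_rot: [-2.078, -2.354, 0.003]
wrist_force: [-0.2, -0.5, -0.5]
width: 0.94
grip_force: 0.0
```

>>> {"fn": "step_arm", "kwargs": {
  "targets": [
    [[0,0,0],[0,0,0],80],
    [[0,0,0],[0,0,0],62],
    [[0,0,0],[0,0,0],50],
    [[0,0,0],[0,0,0],45],
    [[0,0,0],[0,0,0],45]
  ],
  "grip_force": 45
}}

```text
time: 26.17
tool_pos: [0.4377, 0.0116, 0.1085]
tcp_rot: [2.077, 2.354, 0.003]
wrist_force: [0.5, -0.5, 6.4]
width: 0.614
grip_force: 46.4
```

>>> {"fn": "step_arm", "kwargs": {
  "targets": [
    [[0,0,0],[0,0,0],45],
    [[0,0,0],[0,0,0],45],
    [[0,0,0],[0,0,0],45]
  ]
}}

```text
time: 26.42
tool_pos: [0.4377, 0.0117, 0.1085]
tcp_rot: [2.076, 2.354, 0.003]
wrist_force: [-1.4, -0.8, 7.2]
width: 0.616
grip_force: 46.4
```

```bash
python3 - <<'E'
from h import *
to(.5861,.1198,.19,7.1)
E
```

```text
t 26.4167 pos [0.4377 0.0117 0.1085] R3 [ 3.e-03 -4.e-04 -1.e+00] yaw 7.19 turn z rad 0.0016 then shift [ 89.  160.6 -81.5] nose 0.0726 w 0.6163316924922544
```

>>> {"fn": "step_arm", "kwargs": {
  "targets": [
    [[0,0,0],[0,0,-12],45],
    [[0,0,0],[0,0,-25],45],
    [[0,0,0],[0,0,-25],45],
    [[0,0,0],[0,0,-13],45],
    [[0,0,0],[8,14,0],45]
  ]
}}

```text
time: 26.83
tool_pos: [0.4499, 0.0208, 0.1854]
tcp_rot: [2.076, 2.352, 0.004]
wrist_force: [0.4, 0.5, -1.8]
width: 0.615
grip_force: 47.8
```

>>> {"fn": "step_arm", "kwargs": {
  "targets": [
    [[0,0,0],[16,29,0],45],
    [[0,0,0],[16,29,0],45],
    [[0,0,0],[16,29,0],45],
    [[0,0,0],[16,29,0],45],
    [[0,0,0],[12,20,0],45]
  ]
}}

```text
time: 27.25
tool_pos: [0.5769, 0.1155, 0.1824]
tcp_rot: [2.077, 2.356, 0.003]
wrist_force: [0.4, -0.0, -1.8]
width: 0.616
grip_force: 47.8
```

>>> {"fn": "step_arm", "kwargs": {
  "targets": [
    [[0,0,0],[5,10,0],45],
    [[0,0,0],[0,0,0],45],
    [[0,0,0],[0,0,0],45],
    [[0,0,0],[0,0,0],45]
  ]
}}

```text
time: 27.58
tool_pos: [0.5826, 0.1193, 0.1813]
tcp_rot: [-2.078, -2.355, 0.003]
wrist_force: [-0.5, -0.6, -0.6]
width: 0.609
grip_force: 47.8
```

```bash
python3 - <<'E'
from h import *
to(.5861,.1198,.1115,7.1)
a=read_camera("side")[110:250,230:410]
cv2.imwrite("pics/s6.png",np.clip(cv2.resize(a[:,:,::-1],None,fx=4,fy=4)*1.4,0,255).astype(np.uint8))
E
```

```text
t 27.5833 pos [0.5826 0.1193 0.1813] R3 [-2.1e-03 -7.0e-04 -1.0e+00] yaw 7.15 turn z rad 0.001 then shift [ 0.1  3.6 69.8] nose 0.0726 w 0.6086511933187536
```

View pics/s6.png

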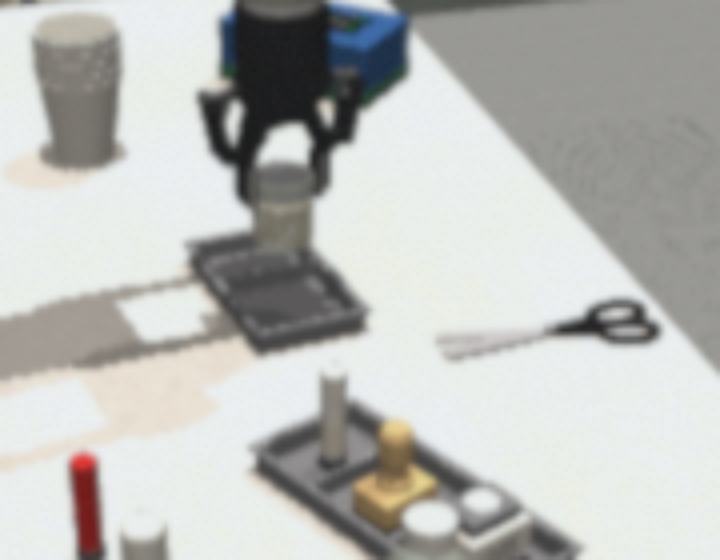

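The jar hangs upright at (283,220). The wide compartment is at (290,300). The punch (490,515) sits in its compartment. I'm lowering the jar.

>>> {"fn": "step_arm", "kwargs": {
  "targets": [
    [[0,0,0],[0,3,15],45],
    [[0,0,0],[0,0,25],45],
    [[0,0,0],[0,0,15],45],
    [[0,0,0],[0,0,6],45],
    [[0,0,0],[0,0,0],45]
  ]
}}

```text
time: 28.05
tool_pos: [0.5847, 0.1194, 0.1189]
tcp_rot: [-2.077, -2.353, 0.006]
wrist_force: [0.8, -0.3, -1.1]
width: 0.614
grip_force: 47.8
```

>>> {"fn": "step_arm", "kwargs": {
  "targets": [
    [[0,0,0],[0,0,3],45],
    [[0,0,0],[0,0,2],45],
    [[0,0,0],[0,0,1],45],
    [[0,0,0],[0,0,1],45],
    [[0,0,0],[0,0,0],45]
  ]
}}

```text
time: 28.47
tool_pos: [0.5873, 0.1205, 0.1145]
tcp_rot: [2.078, 2.355, 0.001]
wrist_force: [0.5, -0.0, -2.0]
width: 0.615
grip_force: 47.8
```

>>> {"fn": "step_arm", "kwargs": {
  "targets": [
    [[0,0,0],[0,0,1],45],
    [[0,0,0],[0,0,0],45],
    [[0,0,0],[0,0,0],45]
  ]
}}

```text
time: 28.72
tool_pos: [0.587, 0.1204, 0.113]
tcp_rot: [2.078, 2.356, 0.0]
wrist_force: [0.5, 0.6, -1.3]
width: 0.616
grip_force: 47.8
```

>>> {"fn": "step_arm", "kwargs": {
  "targets": [
    [[0,0,0],[0,0,1],45],
    [[0,0,0],[0,0,1],45],
    [[0,0,0],[0,0,0],45],
    [[0,0,0],[0,0,0],45]
  ]
}}

```text
time: 29.05
tool_pos: [0.5872, 0.1205, 0.1115]
tcp_rot: [2.078, 2.356, 0.001]
wrist_force: [-0.7, -0.2, 4.8]
width: 0.619
grip_force: 48.1
```

>>> {"fn": "step_arm", "kwargs": {
  "targets": [
    [[0,0,0],[0,0,1],45],
    [[0,0,0],[0,0,0],45],
    [[0,0,0],[0,0,0],45]
  ]
}}

```text
time: 29.3
tool_pos: [0.5873, 0.1205, 0.1114]
tcp_rot: [2.078, 2.356, 0.0]
wrist_force: [-3.0, -0.3, 9.7]
width: 0.62
grip_force: 48.7
```

>>> {"fn": "step_arm", "kwargs": {
  "targets": [
    [[0,0,0],[0,0,-1],45],
    [[0,0,0],[0,0,0],60],
    [[0,0,0],[0,0,0],68],
    [[0,0,0],[0,0,0],68],
    [[0,0,0],[0,0,0],68]
  ]
}}

```text
time: 29.72
tool_pos: [0.5869, 0.1203, 0.1105]
tcp_rot: [-2.078, -2.356, 0.001]
wrist_force: [-1.4, 0.4, -0.5]
width: 0.798
grip_force: 0.0
```

>>> {"fn": "step_arm", "kwargs": {
  "targets": [
    [[0,0,0],[0,0,-15],68],
    [[0,0,0],[0,0,-30],68],
    [[0,0,0],[0,0,-35],68],
    [[0,0,0],[0,0,-30],68],
    [[0,0,0],[-16,-11,0],60]
  ]
}}

```text
time: 30.13
tool_pos: [0.5834, 0.1055, 0.2289]
tcp_rot: [2.071, 2.351, 0.019]
wrist_force: [2.3, -0.1, 1.2]
width: 0.706
grip_force: 0.0
```

>>> {"fn": "step_arm", "kwargs": {
  "targets": [
    [[0,0,0],[-30,-20,0],60],
    [[0,0,0],[-30,-21,0],60],
    [[0,0,0],[-30,-20,0],60],
    [[0,0,0],[-30,-21,0],60],
    [[0,0,0],[-30,-20,0],60]
  ]
}}

```text
time: 30.55
tool_pos: [0.4944, -0.0596, 0.2207]
tcp_rot: [2.078, 2.356, -0.0]
wrist_force: [0.4, -1.2, 0.4]
width: 0.701
grip_force: 0.0
```

>>> {"fn": "step_arm", "kwargs": {
  "targets": [
    [[0,0,0],[-30,-21,0],60],
    [[0,0,0],[-30,-20,0],60],
    [[0,0,0],[-30,-21,0],60],
    [[0,0,0],[-30,-20,0],60],
    [[0,0,0],[-30,-21,0],60]
  ]
}}

```text
time: 30.97
tool_pos: [0.4111, -0.2214, 0.2209]
tcp_rot: [2.078, 2.356, 0.0]
wrist_force: [-0.4, -0.8, 0.5]
width: 0.706
grip_force: 0.0
```

>>> {"fn": "step_arm", "kwargs": {
  "targets": [
    [[0,0,0],[-30,-20,0],60],
    [[0,0,0],[-16,-11,0],60],
    [[0,0,0],[0,0,0],60],
    [[0,0,0],[0,0,0],60],
    [[0,0,0],[0,0,0],60]
  ]
}}

```text
time: 31.38
tool_pos: [0.3871, -0.2691, 0.2207]
tcp_rot: [-2.079, -2.355, -0.001]
wrist_force: [0.4, 0.1, -0.4]
width: 0.702
grip_force: 0.0
```

```bash
python3 - <<'E'
from h import *
to(.3865,-.2695,.130,7.1)
a=read_camera("side")[150:290,200:380]
cv2.imwrite("pics/s7.png",np.clip(cv2.resize(a[:,:,::-1],None,fx=4,fy=4)*1.4,0,255).astype(np.uint8))
E
```

```text
t 31.3833 pos [ 0.3871 -0.2691  0.2207] R3 [-0.e+00  8.e-04 -1.e+00] yaw 7.13 turn z rad 0.0005 then shift [-0.3 -0.7 90.7] nose 0.0726 w 0.701994548748434
```

View pics/s7.png

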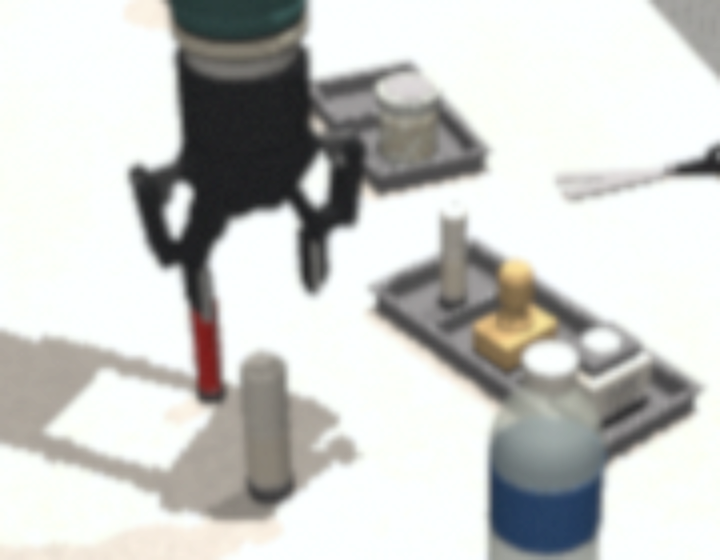

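The jar (408,125), small glue stick, stamp and punch all stand in place. The fingers straddle the white large glue stick at (265,425), and the red one at (207,355) is behind and clear.

>>> {"fn": "step_arm", "kwargs": {
  "targets": [
    [[0,0,0],[0,-1,18],60],
    [[0,0,0],[0,0,30],60],
    [[0,0,0],[0,0,25],60],
    [[0,0,0],[0,0,15],60],
    [[0,0,0],[0,0,0],60]
  ]
}}

```text
time: 31.85
tool_pos: [0.3843, -0.2666, 0.1291]
tcp_rot: [-2.071, -2.352, 0.0]
wrist_force: [-0.1, 0.9, 0.1]
width: 0.702
grip_force: 0.0
```

>>> {"fn": "step_arm", "kwargs": {
  "targets": [
    [[0,0,0],[0,0,0],60],
    [[0,0,0],[0,0,0],40],
    [[0,0,0],[0,0,0],20],
    [[0,0,0],[0,0,0],20],
    [[0,0,0],[0,0,0],20]
  ],
  "grip_force": 40
}}

```text
time: 32.27
tool_pos: [0.3873, -0.2704, 0.1346]
tcp_rot: [2.076, 2.353, 0.001]
wrist_force: [0.7, 1.5, 3.8]
width: 0.339
grip_force: 39.5
```

>>> {"fn": "step_arm", "kwargs": {
  "targets": [
    [[0,0,0],[0,0,0],20],
    [[0,0,0],[0,0,0],20],
    [[0,0,0],[0,0,0],20]
  ]
}}

```text
time: 32.52
tool_pos: [0.3873, -0.2705, 0.1346]
tcp_rot: [2.077, 2.353, 0.001]
wrist_force: [0.6, 1.1, 7.0]
width: 0.34
grip_force: 39.6
```

```bash
python3 - <<'E'
from h import *
to(.5759,.2021,.245,7.1)
E
```

```text
t 32.5167 pos [ 0.3873 -0.2705  0.1346] R3 [ 0.0032 -0.0017 -1.    ] yaw 7.14 turn z rad 0.0006 then shift [ 445.6  245.5 -110.4] nose 0.0726 w 0.3400805355105561
```

>>> {"fn": "step_arm", "kwargs": {
  "targets": [
    [[0,0,0],[0,0,-12],20],
    [[0,0,0],[0,0,-28],20],
    [[0,0,0],[0,0,-30],20],
    [[0,0,0],[0,0,-28],20],
    [[0,0,0],[0,0,-12],20]
  ]
}}

```text
time: 32.93
tool_pos: [0.3873, -0.2709, 0.2471]
tcp_rot: [2.074, 2.351, 0.0]
wrist_force: [0.6, -1.4, -0.2]
width: 0.339
grip_force: 39.6
```

>>> {"fn": "step_arm", "kwargs": {
  "targets": [
    [[0,0,0],[15,8,0],20],
    [[0,0,0],[30,16,0],20],
    [[0,0,0],[30,17,0],20],
    [[0,0,0],[30,16,0],20],
    [[0,0,0],[30,17,0],20]
  ]
}}

```text
time: 33.35
tool_pos: [0.4423, -0.1252, 0.2422]
tcp_rot: [-2.079, -2.354, 0.001]
wrist_force: [0.0, -0.4, 0.2]
width: 0.339
grip_force: 39.6
```

>>> {"fn": "step_arm", "kwargs": {
  "targets": [
    [[0,0,0],[30,16,0],20],
    [[0,0,0],[30,17,0],20],
    [[0,0,0],[30,16,0],20],
    [[0,0,0],[30,17,0],20],
    [[0,0,0],[30,16,0],20]
  ]
}}

```text
time: 33.77
tool_pos: [0.5052, 0.0341, 0.2421]
tcp_rot: [-2.078, -2.356, 0.001]
wrist_force: [0.6, -0.1, -0.4]
width: 0.337
grip_force: 39.6
```

>>> {"fn": "step_arm", "kwargs": {
  "targets": [
    [[0,0,0],[30,17,0],20],
    [[0,0,0],[30,16,0],20],
    [[0,0,0],[30,17,0],20],
    [[0,0,0],[30,17,0],20],
    [[0,0,0],[25,14,0],20]
  ]
}}

```text
time: 34.18
tool_pos: [0.5678, 0.1886, 0.2419]
tcp_rot: [-2.077, -2.356, 0.001]
wrist_force: [-0.4, -0.1, -0.7]
width: 0.338
grip_force: 39.6
```

>>> {"fn": "step_arm", "kwargs": {
  "targets": [
    [[0,0,0],[14,8,0],20],
    [[0,0,0],[0,0,0],20],
    [[0,0,0],[0,0,0],20],
    [[0,0,0],[0,0,0],20]
  ]
}}

```text
time: 34.52
tool_pos: [0.5731, 0.2003, 0.2421]
tcp_rot: [-2.078, -2.355, 0.003]
wrist_force: [-0.2, 0.6, -0.8]
width: 0.338
grip_force: 39.6
```

```bash
python3 - <<'E'
from h import *
to(.5759,.2021,.1376,7.1)
a=read_camera("side")[110:250,230:410]
cv2.imwrite("pics/s8.png",np.clip(cv2.resize(a[:,:,::-1],None,fx=4,fy=4)*1.4,0,255).astype(np.uint8))
E
```

```text
t 34.5167 pos [0.5731 0.2003 0.2421] R3 [-0.0017 -0.0012 -1.    ] yaw 7.15 turn z rad 0.0008 then shift [  1.4   3.  104.5] nose 0.0726 w 0.3375738327607913
```

View pics/s8.png

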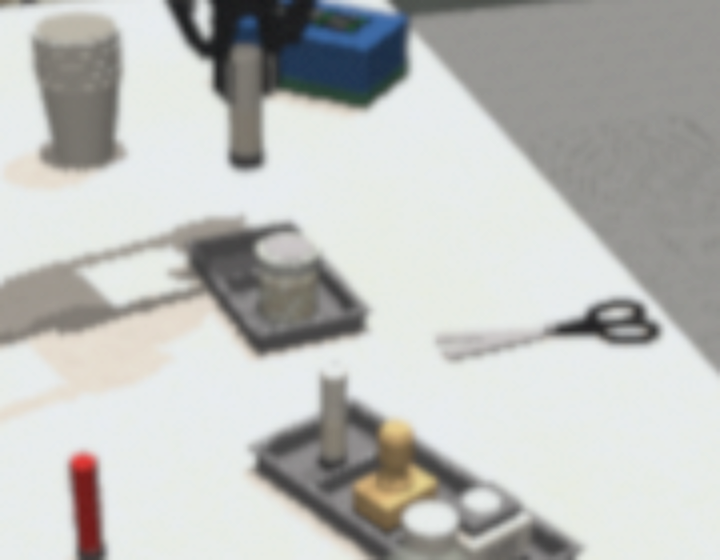

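The large glue stick hangs upright at (245,110). The narrow compartment is at (240,260), behind the jar. I'm lowering it.

>>> {"fn": "step_arm", "kwargs": {
  "targets": [
    [[0,0,0],[1,3,15],20],
    [[0,0,0],[0,0,30],20],
    [[0,0,0],[0,0,30],20],
    [[0,0,0],[0,0,17],20],
    [[0,0,0],[0,0,6],20]
  ]
}}

```text
time: 34.98
tool_pos: [0.5738, 0.2004, 0.141]
tcp_rot: [-2.078, -2.351, 0.01]
wrist_force: [-0.1, -0.2, -0.6]
width: 0.341
grip_force: 39.6
```

>>> {"fn": "step_arm", "kwargs": {
  "targets": [
    [[0,0,0],[0,0,0],20],
    [[0,0,0],[0,0,0],20],
    [[0,0,0],[0,0,3],20],
    [[0,0,0],[0,0,2],20],
    [[0,0,0],[0,0,0],20]
  ]
}}

```text
time: 35.4
tool_pos: [0.5772, 0.2028, 0.1409]
tcp_rot: [2.078, 2.355, 0.002]
wrist_force: [0.8, 0.0, -0.6]
width: 0.339
grip_force: 39.6
```

>>> {"fn": "step_arm", "kwargs": {
  "targets": [
    [[0,0,0],[0,0,1],20],
    [[0,0,0],[0,0,0],20],
    [[0,0,0],[0,0,0],20]
  ]
}}

```text
time: 35.65
tool_pos: [0.5767, 0.2029, 0.1391]
tcp_rot: [2.078, 2.356, 0.0]
wrist_force: [0.4, -0.1, -0.8]
width: 0.34
grip_force: 39.6
```

>>> {"fn": "step_arm", "kwargs": {
  "targets": [
    [[0,0,0],[0,0,1],20],
    [[0,0,0],[0,0,1],20],
    [[0,0,0],[0,0,0],20],
    [[0,0,0],[0,0,0],20]
  ]
}}

```text
time: 35.98
tool_pos: [0.5769, 0.2029, 0.1377]
tcp_rot: [2.078, 2.356, 0.001]
wrist_force: [-1.4, 0.3, 5.7]
width: 0.339
grip_force: 39.8
```

>>> {"fn": "step_arm", "kwargs": {
  "targets": [
    [[0,0,0],[0,0,1],20],
    [[0,0,0],[0,0,0],20],
    [[0,0,0],[0,0,0],20]
  ]
}}

```text
time: 36.23
tool_pos: [0.577, 0.203, 0.1376]
tcp_rot: [2.078, 2.356, 0.001]
wrist_force: [-3.3, 0.4, 10.0]
width: 0.337
grip_force: 40.6
```

>>> {"fn": "step_arm", "kwargs": {
  "targets": [
    [[0,0,0],[0,0,-1],20],
    [[0,0,0],[0,0,0],38],
    [[0,0,0],[0,0,0],50],
    [[0,0,0],[0,0,0],50],
    [[0,0,0],[0,0,0],50]
  ]
}}

```text
time: 36.65
tool_pos: [0.5764, 0.2026, 0.1363]
tcp_rot: [-2.078, -2.356, 0.001]
wrist_force: [0.1, 0.0, -0.5]
width: 0.586
grip_force: 0.0
```

>>> {"fn": "step_arm", "kwargs": {
  "targets": [
    [[0,0,0],[0,0,-15],50],
    [[0,0,0],[0,0,-30],50],
    [[0,0,0],[0,0,-35],50],
    [[0,0,0],[0,0,-35],50],
    [[0,0,0],[0,0,-25],50]
  ]
}}

```text
time: 37.07
tool_pos: [0.5774, 0.2029, 0.28]
tcp_rot: [2.077, 2.355, 0.004]
wrist_force: [0.4, 0.2, 0.5]
width: 0.587
grip_force: 0.0
```

>>> {"fn": "step_arm", "kwargs": {
  "targets": [
    [[0,0,0],[20,-30,0],50],
    [[0,0,0],[20,-30,0],50],
    [[0,0,0],[20,-30,0],50],
    [[0,0,0],[20,-30,0],50],
    [[0,0,0],[10,-15,0],50]
  ]
}}

```text
time: 37.48
tool_pos: [0.4282, 0.276, 0.2764]
tcp_rot: [-2.076, -2.355, 0.002]
wrist_force: [-0.7, 0.1, 0.2]
width: 0.582
grip_force: 0.0
```

>>> {"fn": "step_arm", "kwargs": {
  "targets": [
    [[0,0,0],[0,0,0],50],
    [[0,0,0],[0,0,0],50],
    [[0,0,0],[0,0,0],50]
  ]
}}

```text
time: 37.73
tool_pos: [0.4321, 0.2752, 0.277]
tcp_rot: [2.078, 2.356, 0.001]
wrist_force: [0.5, 0.3, -0.8]
width: 0.586
grip_force: 0.0
```

```bash
python3 - <<'E'
from h import *
a=read_camera("side")[130:270,220:400]; b=read_camera("top")[165:285,225:425]
f=lambda i:np.clip(cv2.resize(i[:,:,::-1],(600,int(600*i.shape[0]/i.shape[1])),interpolation=cv2.INTER_CUBIC).astype(float)*1.4,0,255)
im=np.vstack([f(a),f(b)]); im=cv2.resize(im,None,fx=.7,fy=.7)
cv2.imwrite("pics/s9.png",im.astype(np.uint8)); print(im.shape, read_state()["time"])
E
```

```text
(578, 420, 3) 37.8333
```

View pics/s9.png

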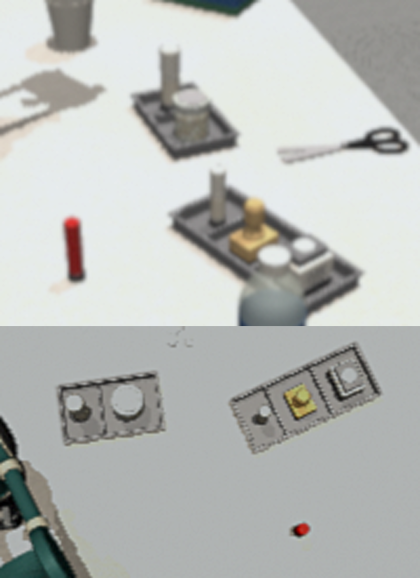

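All five things stand upright in the right compartments. In the top view the large glue stick is at (77,405), the jar at (127,402), the small glue stick at (262,415), the stamp at (300,400) and the punch at (347,378). The red look-alike is still at (300,530), and the arm is clear.

```bash
python3 -c "
from workcell import *
print(finish_job())"
```

```text
the job is handed in; nothing more can be done
None
```

Both kits are made up and the job is handed in at about 38 s of the 128 s allowed: in the last pictures all five things stand upright in their compartments, and the bottle, cups, scissors and red look-alike were never touched.

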